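# Stand the bench bottles in their holders

### The job

Stand each of the four straight-sided blue-capped bottles in the steel holder of its own shape and size: the small, medium and large round bottles in the small, medium and large round holders, and the square bottle in the square holder, all upright and resting on the holder's floor. Keep the bottles upright and set them down gently, without dropping them, and leave the two conical flasks standing where they are.

Things in the scene. Friction and masses are not known exactly. Their poses are not given: they have to be found in the camera images.
- bottle_small: The small of the three round, straight-sided clear glass bottles, standing: body 36 mm in diameter, 76 mm tall over all, sloping shoulder, then a blue screw cap 30 mm in diameter whose side takes up the top 24 mm (good to grip from above; nothing wider than the cap in the top 24 mm). Origin: centre of the underside, z up.
- bottle_medium: The medium of the three round, straight-sided clear glass bottles, standing: body 54 mm in diameter, 96 mm tall over all, sloping shoulder, then a blue screw cap 38 mm in diameter whose side takes up the top 24 mm (good to grip from above; nothing wider than the cap in the top 24 mm). Origin: centre of the underside, z up.
- bottle_large: The large of the three round, straight-sided clear glass bottles, standing: body 72 mm in diameter, 110 mm tall over all, sloping shoulder, then a blue screw cap 46 mm in diameter whose side takes up the top 24 mm (good to grip from above; nothing wider than the cap in the top 24 mm). Origin: centre of the underside, z up.
- bottle_square: The square clear glass bottle, standing: body 58 x 58 mm in plan and 62 mm high with rounded shoulder, 102 mm tall over all; its round blue screw cap is 38 mm in diameter and takes up the top 24 mm (good to grip). Origin: centre of the underside, z up, x and y square to the body's flat sides; any quarter turn looks the same.
- holder_small: The small of the three round steel holders, a low open ring fixed to the bench: inside diameter 51 mm, outside 59 mm, wall 18 mm high, flat dark rubber floor 4 mm above the bench. For the small round bottle. Origin: centre of the underside at bench height, z up.
- holder_medium: The medium of the three round steel holders, a low open ring fixed to the bench: inside diameter 69 mm, outside 77 mm, wall 18 mm high, flat dark rubber floor 4 mm above the bench. For the medium round bottle. Origin: centre of the underside at bench height, z up.
- holder_large: The large of the three round steel holders, a low open ring fixed to the bench: inside diameter 87 mm, outside 95 mm, wall 18 mm high, flat dark rubber floor 4 mm above the bench. For the large round bottle. Origin: centre of the underside at bench height, z up.
- holder_square: The square steel holder, a low open tray fixed to the bench: inside 73 x 73 mm, outside 81 x 81 mm, wall 18 mm high, flat dark rubber floor 4 mm above the bench. For the square bottle, whose sides must be turned parallel to its walls to go in. Origin: centre of the underside at bench height, z up, x and y square to its walls; any quarter turn looks the same.
- flask_big: The bigger of two conical clear glass flasks with blue screw caps, standing loose; to be left alone: 78 mm in diameter at the foot, tapering to a narrow neck, 112 mm tall, cap 28 mm in diameter. Origin: centre of the underside, z up.
- flask_little: The smaller of two conical clear glass flasks with blue screw caps, standing loose; to be left alone: 64 mm in diameter at the foot, tapering to a narrow neck, 92 mm tall, cap 25 mm in diameter. Origin: centre of the underside, z up.
There are look-alikes about, which are no part of the job. What is shaped like the bottle_square but green or purple is not meant.

How it is judged:
At the end, for the whole second after the job is handed in: Each bottle stands upright (within 0.08 rad) and still on the floor of its own holder (centre within 13 mm of the holder's, underside less than 9 mm above the bench), and both conical flasks stand upright within 25 mm of where they started (horizontal distance between bottle_small and holder_small below 0.013 m and height (world z) of each of bottle_small, bottle_medium, bottle_large, bottle_square below 0.009 m and angle between each of bottle_small, bottle_medium, bottle_large, bottle_square's own z axis and vertical below 0.08 rad and linear speed of each of bottle_small, bottle_medium, bottle_large, bottle_square below 0.02 m/s and horizontal distance between bottle_medium and holder_medium below 0.013 m and horizontal distance between bottle_large and holder_large below 0.013 m and horizontal distance between bottle_square and holder_square below 0.013 m and distance of each of flask_big, flask_little from where it was at the start of the episode below 0.025 m and angle between each of flask_big, flask_little's own z axis and vertical below 0.1 rad); the robot touches nothing.
It fails at once if a bottle is tipped over (more than 30 degrees) (angle between any of bottle_small, bottle_medium, bottle_large, bottle_square's own z axis and vertical above 0.52 rad).
It fails at once if a bottle is dropped into its holder (lands faster than 0.5 m/s) ((horizontal distance between bottle_small and holder_small below 0.03 m and height (world z) of bottle_small below 0.03 m and linear speed of bottle_small above 0.5 m/s) or (horizontal distance between bottle_medium and holder_medium below 0.03 m and height (world z) of bottle_medium below 0.03 m and linear speed of bottle_medium above 0.5 m/s) or (horizontal distance between bottle_large and holder_large below 0.03 m and height (world z) of bottle_large below 0.03 m and linear speed of bottle_large above 0.5 m/s) or (horizontal distance between bottle_square and holder_square below 0.03 m and height (world z) of bottle_square below 0.03 m and linear speed of bottle_square above 0.5 m/s)).
It fails at once if a conical flask is shoved more than 25 mm or knocked over ((distance of flask_big from where it was at the start of the episode above 0.025 m or angle between flask_big's own z axis and vertical above 0.4 rad) or (distance of flask_little from where it was at the start of the episode above 0.025 m or angle between flask_little's own z axis and vertical above 0.4 rad)).
It also fails if it takes over 109 s, if anything falls off the work surface, if the arm or the gripper's body presses on something with over 40 N, if the wrist force passes 120 N, or if a joint passes its speed limit or range.

### The arm

A 7-joint arm with a two-finger parallel gripper is mounted at the origin on the work surface. World frame = base frame: x ahead of the robot, y to its left, z up, the work surface at z = 0. Lengths are in m, angles in rad, forces in N, time in s.
With the tool pointing down it reaches from about 0.425 to 0.875 m from the base axis. Payload 4.7 kg.
Tool frame: the origin (TCP) lies midway between the tips of the shut fingers; the grasp point (between the pads) lies 19 mm behind it (arm.tcp_to_grasp is the distance from the TCP to the grasp point, in m); z points along the fingers, y is the line along which they close (so a half turn about z gives the same grasp; the last joint's range is limited). The gripper opens to 87 mm and grips with 3 to 60 N. Pads are 19 mm wide; open, the fingers measure 117 mm over their backs; the gripper's body (75 mm by 190 mm) begins 51 mm behind the grasp point.
Start: joints at [-1.327, 0.321, -0.07, 1.45, 0.023, 1.371, -0.057], TCP at [0.148, 0.633, 0.223] pointing down, gripper open.
Joint ranges: [-2.86, 2.86], [-0.3, 2.09], [-1.38, 1.24], [0.06, 2.45], [-1.56, 4.7], [0.09, 2.05], [-2.69, 2.69]. Speed limits (rad/s): [2.57, 2.57, 3.14, 3.14, 3.14, 3.14, 3.14].

### API

Orientations are given as a unit quaternion [w, x, y, z].
In Python, from station import arm gives the robot as it stands.
- The arm moves only by the tool send_rows, never from a script. Its argument "moves" is one flat list of numbers, 5 for each row, row after row: the opening, from -1 (shut) to 1 (fully open), then the shift along the tool's x, y, z in normalised numbers (1 is 0.8 m), then the turn about the tool's z in normalised numbers (1 is 120 degrees). In form: [fingers, x, y, z, yaw, fingers, x, y, z, yaw, ...]. A call has 1 to 20 rows; each row is the pose to reach, as a shift and turn from the pose commanded when the call began, along the tool's axes at that moment; what a row does not reach only later rows make up. A row lasts 1/10 s, in which the tool goes at most 50 mm and 8.59 degrees, less where a joint would pass 70% of its speed; a pose out of reach is approached as far as the arm can. A call with a gripper value outside its range is refused whole. The fingers move at their own pace and stop on an object; "grip_force" is the grip in N (left out, the last holds). Time passes only in rows, so rows that repeat a pose let the fingers close. It gives the time, the measured TCP pose, the force, the opening and the grip force at its end, in the units of the state.
- arm.state(): the state, without advancing time (a new reading comes with each control period).
- arm.capture(name): name is "scene" or "top" or "wrist"; returns a dict with "color" (400x640x3 uint8, blue, green, red), "z_map" (400x640 float32, m along the optical axis (not along the pixel's ray), 0 where there is no reading), "camera_matrix" (3x3 intrinsics, pixels), "rvec" (rotation vector, rad) and "tvec" (3), from world to camera coordinates, as OpenCV has them. Camera axes: x right, y down, z forward; pixel columns grow to the right and rows downward; lengths in m; the calibration is good to about 2 mm. A picture is of the moment at which its call begins.
- arm.close_job(): hands the job in; it is judged then, once.
The state is a dict: "time": time; "q": joint angles; "joint_vel": joint speeds; "effort": joint torques, N m; "tool_pos": TCP position; "ee_rot": TCP orientation; "wrist_force": force on the tool from outside, world axes, zero at the start; "ft_torque": the same for the moment, N m; "gripper_width": opening from 0.0 (shut) to 1.0 (fully open); "finger_force": force on a finger pad.
Only numpy, scipy, OpenCV 4.12 (cv2) and the standard library are available. Lean on these libraries where they do the work, as an engineer would, in place of code of your own. Each camera call takes 0.05 s, during which the arm holds its last target. There are 200 camera calls.

## Working session

There is one attempt and no reset: what is moved stays moved. The work goes in short steps, Python scripts to look and compute and a tool call to move; the robot and the scene stay as the last step left them, time stands still between calls to the robot, and variables do not carry over. Pictures are saved under pics/ and viewed, at most 14 in all, crops included, and the job is handed in when it is done.

Besides the shell and the picture viewer there is one more tool, called after "Emit:" as name(argument=value, ...) on one line, values as JSON. send_rows: Moves the arm, as the interface text tells. Its arguments: {"type":"object","properties":{"moves":{"type":"array"},"grip_force":{"type":"number"}},"required":["moves"]}

```bash
ls; mkdir -p pics; cat > h.py <<'E'
import numpy as np, cv2
from station import arm
def cap(n):
    c=arm.capture(n); R=cv2.Rodrigues(np.array(c["rvec"],float))[0]
    c["R"]=R; c["t"]=np.array(c["tvec"],float).ravel(); c["K"]=np.array(c["camera_matrix"],float); return c
def world(c):
    v,u=np.mgrid[0:400,0:640]; z=c["z_map"]; K=c["K"]
    P=np.stack([(u-K[0,2])*z/K[0,0],(v-K[1,2])*z/K[1,1],z],-1)
    return (P-c["t"])@c["R"]
def onplane(c,u,v,h):
    d=np.linalg.inv(c["K"])@[u,v,1]; d=c["R"].T@d; o=-c["R"].T@c["t"]
    return o+d*(h-o[2])/d[2]
def proj(c,p): 
    q=c["K"]@(c["R"]@np.array(p,float)+c["t"]); return q[:2]/q[2]
E
python3 - <<'E'
from h import *
import pickle
for n in("scene","top","wrist"):
    c=cap(n); cv2.imwrite(f"pics/{n}0.png",c["color"]); pickle.dump(c,open(n+"0.pkl","wb"))
    print(n,-c["R"].T@c["t"],c["R"][2])
print(arm.state())
E
```

```text
pics
scene [ 1.04208785 -0.06740481  0.74665133] [-0.60711651  0.0720794  -0.79133691]
top [ 3.46266426e-01 -1.44794600e-04  8.44749172e-01] [ 0.1714343   0.02497375 -0.98487897]
wrist [0.08085689 0.64881942 0.38287106] [ 0.24591896 -0.05909894 -0.96748705]
{'time': 0.15, 'q': array([-1.32688456,  0.32166279, -0.07009732,  1.45137341,  0.02258041,
        1.37076423, -0.05692757]), 'joint_vel': array([-0.00116891, -0.00079973,  0.00052142, -0.00414167, -0.0020052 ,
       -0.00218324, -0.00042671]), 'effort': array([-3.75231339e-04, -4.91793752e+01, -4.04754812e-01, -3.12875354e+01,
       -6.39691902e-02,  4.04687470e-02,  9.97874986e-05]), 'tool_pos': array([0.14800556, 0.63251775, 0.22171702]), 'ee_rot': array([-5.15823407e-05,  1.14650999e-01,  9.93405579e-01, -7.08672318e-04]), 'wrist_force': array([ 0.37410639, -0.34669651, -0.70095701]), 'ft_torque': array([ 0.03092631,  0.00725105, -0.01700079]), 'finger_force': 0.0, 'gripper_width': 1.0040523283265748}
```

View pics/top0.png

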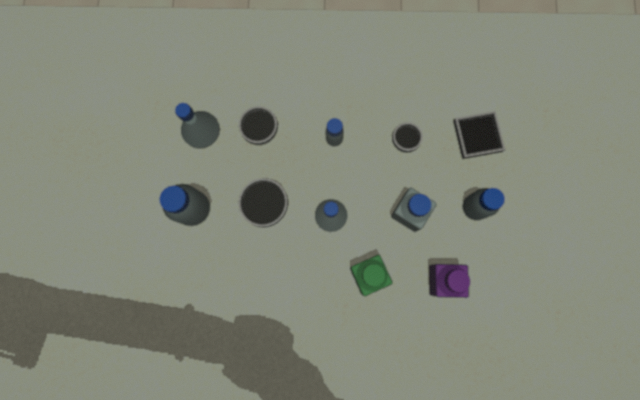

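View pics/scene0.png

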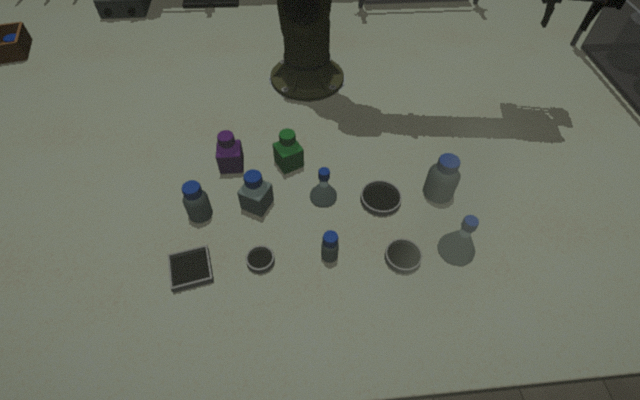

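The top view shows these blue caps: large (174,200), medium (491,199), small (335,127) and square (419,205). The big flask is at (185,110) and the little flask at (331,208).
Holders are large (263,203), medium (258,125), small (407,137) and square (479,135).
Possible confusions: the medium bottle against the square one and the flasks, which also have blue caps, plus the green (373,275) and purple (456,281) square look-alikes. I'll measure from both views and check with a crop.

```bash
cat > m.py <<'E'
from h import *
import pickle
names={}
res={}
for n in("top","scene"):
    c=pickle.load(open(n+"0.pkl","rb")); W=world(c); hsv=cv2.cvtColor(c["color"],cv2.COLOR_BGR2HSV)
    m=cv2.inRange(hsv,(105,110,40),(125,255,255))
    k,l,s,_=cv2.connectedComponentsWithStats(m)
    for i in range(1,k):
        if s[i,4]<40: continue
        P=W[(l==i)&(c["z_map"]>0)]
        if len(P)==0: continue
        zt=np.percentile(P[:,2],95); T=P[abs(P[:,2]-zt)<.004]
        mm=(T[:,:2].max(0)+T[:,:2].min(0))/2
        print(n,s[i],"top z %.4f"%zt,"mid",mm.round(4),"mean",T[:,:2].mean(0).round(4),"ext",np.ptp(T[:,:2],axis=0).round(3))
    g=cv2.inRange(hsv,(0,0,0),(180,255,62)); g=cv2.morphologyEx(g,cv2.MORPH_OPEN,np.ones((3,3)))
    k,l,s,_=cv2.connectedComponentsWithStats(g)
    for i in range(1,k):
        if not 150<s[i,4]<4000: continue
        ct=max(cv2.findContours((l==i).astype(np.uint8),cv2.RETR_EXTERNAL,cv2.CHAIN_APPROX_NONE)[0],key=len)[:,0]
        Q=np.array([onplane(c,u,v,.004)[:2] for u,v in ct]); r=cv2.minAreaRect(Q.astype(np.float32)*1000)
        z=np.median(W[l==i][:,2])
        print(n,"dark",s[i],"rect",np.round(r[0],1),np.round(r[1],1),round(r[2],1),"z",z.round(4))
    # rims: steel points of height 0.012..0.022
    a=((W[...,2]>.013)&(W[...,2]<.022)&(c["z_map"]>0)).astype(np.uint8)
    a=cv2.morphologyEx(a,cv2.MORPH_CLOSE,np.ones((3,3)))
    k,l,s,_=cv2.connectedComponentsWithStats(a)
    for i in range(1,k):
        if s[i,4]<100: continue
        P=W[(l==i)&(W[...,2]>.013)&(W[...,2]<.022)]; r=cv2.minAreaRect(P[:,:2].astype(np.float32)*1000)
        print(n,"rim",s[i],np.round(r[0],1),np.round(r[1],1),round(r[2],1),"z90",np.percentile(P[:,2],90).round(4))
E
python3 m.py
python3 - <<'E'
import cv2,numpy as np
a=cv2.imread("pics/top0.png");b=cv2.imread("pics/scene0.png")
A=cv2.resize(a[100:250,370:520],(600,600),interpolation=2)
cv2.imwrite("pics/crop1.png",cv2.convertScaleAbs(A,alpha=1.6))
E
```

```text
top [176 104  16  16 191] top z 0.1138 mid [0.6282 0.2714] mean [0.6286 0.2716] ext [0.024 0.026]
top [327 119  15  15 182] top z 0.0776 mid [0.6178 0.0018] mean [0.6181 0.0018] ext [0.027 0.026]
top [160 186  28  26 571] top z 0.1118 mid [0.4692 0.2762] mean [0.469  0.2762] ext [0.044 0.044]
top [480 189  24  21 408] top z 0.0976 mid [ 0.4858 -0.2764] mean [ 0.4859 -0.276 ] ext [0.034 0.035]
top [409 194  22  22 379] top z 0.1038 mid [ 0.4711 -0.1491] mean [ 0.471  -0.1486] ext [0.037 0.035]
top [324 202  14  15 164] top z 0.0936 mid [0.4613 0.0042] mean [0.4613 0.0037] ext [0.023 0.023]
top dark [242 110  32  30 762] rect [642.8 156.7] [61.6 62.9] 2.8 z 0.0041
top dark [ 460  115   41   38 1197] rect [ 633.7 -288.6] [70.  70.7] 12.0 z 0.0041
top dark [396 126  24  22 418] rect [ 624.3 -145.2] [43.7 46. ] 1.3 z 0.004
top dark [ 242  182   42   41 1392] rect [484.6 138.2] [79.4 81. ] 1.5 z 0.004
top dark [183 185  26  39 397] rect [481.  267.1] [80.6 42.9] 15.8 z 0.0498
top dark [463 189  24  30 425] rect [ 490.9 -272.9] [55.9 44. ] 7.4 z 0.0536
top dark [429 265   7  30 192] rect [ 
[... 2399 characters left out ...]
 [198.3  40.1] 88.3 z90 0.0165
scene rim [  0  34  30  26 122] [-201. -883.] [ 59.  138.1] 72.1 z90 0.0213
scene rim [582  42  58  70 272] [ 71.  927.1] [340.5   9.8] 0.1 z90 0.0214
scene rim [271  59  73  40 949] [21. -1.] [216.9 184.8] 81.8 z90 0.0193
scene rim [361 180  41  34 271] [483.8 136.3] [94.2 93.3] 3.9 z90 0.0195
scene rim [311 187  25  17 147] [469.8   4.1] [56.1 42.5] 87.3 z90 0.0209
scene rim [439 234  36  29 214] [638.5 267.9] [72.6 55.5] 55.4 z90 0.0212
scene rim [385 238  37  34 268] [638.6 153.8] [74.7 76.4] 74.4 z90 0.0196
scene rim [167 245  46  46 413] [ 629.  -283.2] [83.8 81.9] 11.1 z90 0.0194
scene rim [245 245  29  26 195] [ 621.6 -143.1] [58.2 56.6] 49.6 z90 0.0195
```

View pics/crop1.png

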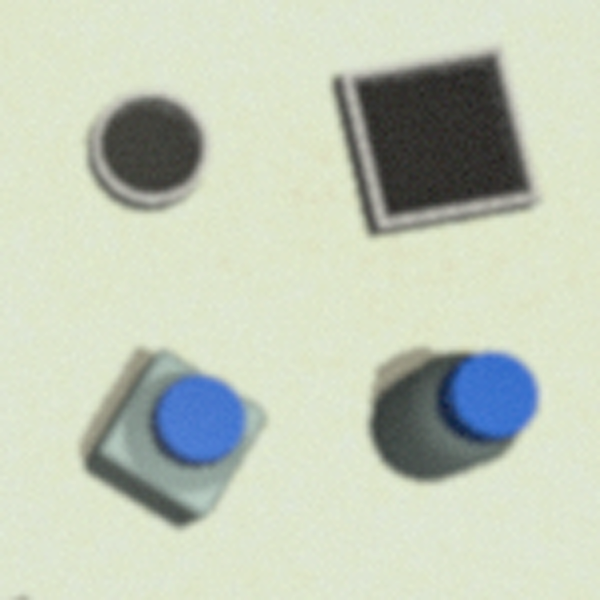

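The crop confirms the choice: the square bottle's clear body is under the cap at crop (200,418), turned about 33° in the image. The medium round bottle is at (490,395), with the small round and square holders above. Next I measure the square bottle's yaw from both views.

```bash
python3 - <<'E'
from h import *
import pickle
for n in("top","scene"):
    c=pickle.load(open(n+"0.pkl","rb")); W=world(c)
    for lo,hi in((.008,.055),(.02,.062),(.045,.063),(.008,.07)):
        d=np.hypot(W[...,0]-.472,W[...,1]+.149)
        P=W[(d<.05)&(W[...,2]>lo)&(W[...,2]<hi)&(c["z_map"]>0)][:,:2].astype(np.float32)*1000
        # best orientation: square 58 around cap centre: minimise points outside
        q=P-[471.9,-149]
        e=[np.mean(np.maximum(abs(q@[[np.cos(a),-np.sin(a)],[np.sin(a),np.cos(a)]]).max(1)-29,0)**2) for a in np.radians(range(90))]
        r=cv2.minAreaRect(P); print(n,lo,hi,len(P),np.round(r[0],1),np.round(r[1],1),round(r[2],1),"fit",np.argmin(e),round(min(e),2))
    m=None
E
```

```text
top 0.008 0.055 175 [ 465.  -130.2] [76.9 37.8] 16.9 fit 59 0.0
top 0.02 0.062 382 [ 471.5 -149.4] [58.  58.5] 59.0 fit 59 0.0
top 0.045 0.063 346 [ 471.5 -149.4] [58.  58.5] 59.0 fit 59 0.0
top 0.008 0.07 711 [ 471.5 -149.4] [58.  58.5] 59.0 fit 59 0.0
scene 0.008 0.055 445 [ 491.1 -143.6] [41.1 78.4] 14.8 fit 59 0.06
scene 0.02 0.062 473 [ 472.9 -148.5] [59.2 59.5] 58.0 fit 59 0.05
scene 0.045 0.063 279 [ 472.9 -149.1] [58.6 59.5] 58.7 fit 58 0.03
scene 0.008 0.07 778 [ 472.9 -148.5] [59.2 59.5] 58.0 fit 59 0.04
```

Careful with the scale: shifts go in shares of 0.8 m and turns go in shares of 120 degrees. That gives: -0.03 m / 0.8 = -0.0375, 59.5 degrees / 120 = 0.4958.

Emit:
send_rows(moves=[1,0,0,-0.0375,0.0708,1,0,0,-0.0375,0.1417,1,0,0,-0.0375,0.2125,1,0,0,-0.0375,0.2833,1,0,0,-0.0375,0.3542,1,0,0,-0.0375,0.425,1,0,0,-0.0375,0.4958,1,0,0,-0.0375,0.5667,1,0,0,-0.0375,0.64,1,0,0,-0.0375,0.64,1,0,0,-0.0375,0.64], grip_force=40)

```text
time: 1.25
tool_pos: [0.1479, 0.6328, 0.2523]
ee_rot: [0.0, 0.706, 0.709, -0.0]
wrist_force: [-0.3, -0.2, -0.4]
gripper_width: 1.002
finger_force: 0.0
```

Converted, -0.357 m / 0.8 = -0.4463, 0.322 m / 0.8 = 0.4025.

Emit:
send_rows(moves=[1,-0.0313,0.0288,0,0,1,-0.0625,0.0575,0,0,1,-0.1,0.09,0,0,1,-0.1375,0.125,0,0,1,-0.175,0.1575,0,0,1,-0.2125,0.1913,0,0,1,-0.25,0.225,0,0,1,-0.2875,0.2588,0,0,1,-0.325,0.2925,0,0,1,-0.3625,0.3263,0,0,1,-0.4,0.3613,0,0,1,-0.425,0.385,0,0,1,-0.4463,0.4025,0,0,1,-0.4463,0.4025,0,0,1,-0.4463,0.4025,0,0])

```text
time: 2.75
tool_pos: [0.47, 0.2763, 0.2525]
ee_rot: [-0.0, 0.707, 0.708, 0.0]
wrist_force: [-0.1, 0.2, -0.8]
gripper_width: 0.998
finger_force: 0.0
```

```bash
python3 - <<'E'
from h import *
c=cap("wrist"); cv2.imwrite("pics/w1.png",c["color"]); W=world(c)
hsv=cv2.cvtColor(c["color"],cv2.COLOR_BGR2HSV); m=cv2.inRange(hsv,(105,110,40),(125,255,255))
k,l,s,_=cv2.connectedComponentsWithStats(m)
for i in range(1,k):
    if s[i,4]<100: continue
    P=W[(l==i)&(c["z_map"]>0)]; zt=np.percentile(P[:,2],90); T=P[abs(P[:,2]-zt)<.004]
    print(s[i],zt.round(4),((T.max(0)+T.min(0))/2).round(4),np.ptp(T,axis=0).round(3))
print(arm.state()["q"].round(2),arm.state()["tool_pos"])
E
```

```text
[ 302  168   45   44 1537] 0.11 [0.4696 0.2783 0.1091] [0.044 0.044 0.004]
[472 181  26  28 534] 0.1121 [0.6294 0.2737 0.111 ] [0.026 0.027 0.005]
[-0.99  0.08  0.43  1.68 -0.04  1.38 -0.55] [0.46949978 0.27717383 0.25248314]
```

View pics/w1.png

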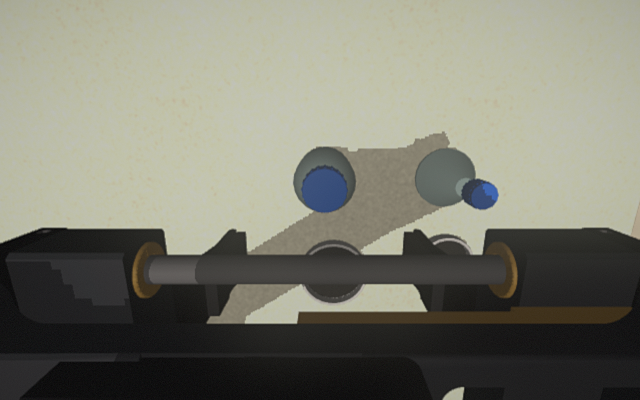

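The wrist picture shows the large bottle's cap at (324,190), centred between the fingers, and the big flask's cap at (480,194), well clear. Descending.

Converted, 0.165 m / 0.8 = 0.2063, 0.16 m / 0.8 = 0.2.

Emit:
send_rows(moves=[1,0.0013,0,0.0375,0,1,0.0013,0,0.075,0,1,0.0013,0,0.1125,0,1,0.0013,0,0.1438,0,1,0.0013,0,0.1688,0,1,0.0013,0,0.1875,0,1,0.0013,0,0.2,0,1,0.0013,0,0.2063,0,1,0.0013,0,0.2063,0,0,0.0013,0,0.2063,0,-0.5,0.0013,0,0.2063,0,-1,0.0013,0,0.2063,0,-1,0.0013,0,0.2063,0,-1,0.0013,0,0.2063,0,-1,0.0013,0,0.2063,0,-1,0.0013,0,0.2063,0,-1,0.0013,0,0.2063,0,-1,0.0013,0,0.2063,0], grip_force=40)

```text
time: 4.6
tool_pos: [0.4702, 0.2772, 0.0876]
ee_rot: [-0.0, 0.707, 0.707, -0.0]
wrist_force: [-1.5, 0.5, 1.3]
gripper_width: 0.52
finger_force: 40.0
```

Converted, -0.141 m / 0.8 = -0.1763, -0.136 m / 0.8 = -0.17.

Emit:
send_rows(moves=[-1,0,0,-0.0125,0,-1,0,0,-0.0313,0,-1,0,0,-0.05,0,-1,0,0,-0.0625,0,-1,-0.0125,0.0013,-0.0625,0,-1,-0.0375,0.0038,-0.0625,0,-1,-0.0688,0.0063,-0.0625,0,-1,-0.1,0.0088,-0.0625,0,-1,-0.1313,0.0125,-0.0625,0,-1,-0.1563,0.015,-0.0625,0,-1,-0.17,0.0163,-0.0625,0,-1,-0.1763,0.0163,-0.0625,0,-1,-0.1763,0.0163,-0.0625,0,-1,-0.1763,0.0163,-0.0625,0])

```text
time: 6.0
tool_pos: [0.4831, 0.137, 0.1374]
ee_rot: [-0.0, 0.706, 0.708, 0.0]
wrist_force: [-0.1, -0.4, -1.9]
gripper_width: 0.519
finger_force: 40.0
```

```bash
python3 - <<'E'
from h import *
s=arm.state();print(s["tool_pos"],s["gripper_width"],s["wrist_force"])
c=cap("top"); cv2.imwrite("pics/t1.png",cv2.resize(c["color"][80:300,150:420],(800,652))[:600]); 
c=cap("scene"); cv2.imwrite("pics/s1.png",cv2.resize(c["color"][100:300,280:520],(720,600)))
E
```

```text
[0.48312729 0.13702276 0.13743002] 0.5191851250807422 [-0.08019479 -0.38337582 -1.88583791]
```

View pics/s1.png

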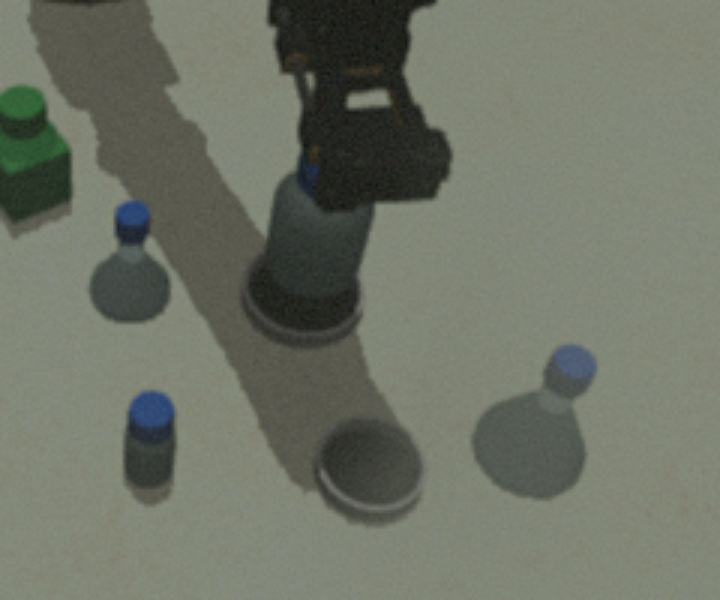

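The large bottle hangs upright at crop (315,250), over the large holder's ring (303,298). Lowering and releasing.

Converted, 0.046 m / 0.8 = 0.0575, 0.045 m / 0.8 = 0.0563.

Emit:
send_rows(moves=[-1,0,0,0.015,0,-1,0,0,0.03,0,-1,0,0,0.04,0,-1,0,0,0.0475,0,-1,0,0,0.0525,0,-1,0,0,0.055,0,-1,0,0,0.0563,0,-1,0,0,0.0575,0,-1,0,0,0.0575,0,-1,0,0,0.0575,0])

```text
time: 7.1
tool_pos: [0.4836, 0.1362, 0.0918]
ee_rot: [0.0, 0.707, 0.707, 0.0]
wrist_force: [0.5, 0.8, -3.1]
gripper_width: 0.518
finger_force: 40.0
```

Converted, -0.16 m / 0.8 = -0.2, -0.15 m / 0.8 = -0.1875.

Emit:
send_rows(moves=[0.1,0,0,0,0,0.2,0,0,0,0,0.4,0,0,0,0,1,0,0,0,0,1,0,0,0,0,1,0,0,0,0,1,0,0,-0.0125,0,1,0,0,-0.0375,0,1,0,0,-0.075,0,1,0,0,-0.1125,0,1,0,0,-0.15,0,1,0,0,-0.1875,0,1,0,0,-0.2,0,1,0,0,-0.2,0])

```text
time: 8.5
tool_pos: [0.4843, 0.1364, 0.2534]
ee_rot: [0.0, 0.707, 0.707, 0.002]
wrist_force: [0.2, -0.0, -0.5]
gripper_width: 0.999
finger_force: 0.0
```

```bash
cat > chk.py <<'E'
from h import *
import sys
c=cap("wrist"); W=world(c)
hsv=cv2.cvtColor(c["color"],cv2.COLOR_BGR2HSV); m=cv2.inRange(hsv,(105,110,40),(125,255,255))
k,l,s,_=cv2.connectedComponentsWithStats(m)
for i in range(1,k):
    if s[i,4]<100: continue
    P=W[(l==i)&(c["z_map"]>0)]
    if len(P)<50: continue
    zt=np.percentile(P[:,2],90); T=P[abs(P[:,2]-zt)<.004]
    print(s[i],zt.round(4),((T.max(0)+T.min(0))/2).round(4),np.ptp(T,axis=0).round(3))
st=arm.state();print(st["q"].round(2),st["tool_pos"].round(4),st["ee_rot"].round(4),st["time"],st["gripper_width"])
E
python3 chk.py
```

```text
[471  27  32  34 792] 0.1122 [0.6293 0.2726 0.1107] [0.027 0.026 0.005]
[ 300  170   46   44 1574] 0.1139 [0.4833 0.1373 0.113 ] [0.044 0.044 0.005]
[294 287  21  22 333] 0.0919 [0.4617 0.0044 0.0906] [0.022 0.024 0.005]
[-0.86 -0.03  0.52  1.78  0.01  1.38 -0.33] [0.4835 0.1361 0.2517] [0.000e+00 7.069e-01 7.073e-01 4.000e-04] 8.55 1.0005695444187088
```

The large bottle is seated: top at 0.1139 m, 2 mm from the holder centre. On to the medium bottle.

Converted, -0.412 m / 0.8 = -0.515, -0.405 m / 0.8 = -0.5063.

Emit:
send_rows(moves=[1,-0.0188,0,0,0,1,-0.05,0,0,0,1,-0.0938,0.0013,0,0,1,-0.1375,0.0013,0,0,1,-0.1813,0.0013,0,0,1,-0.225,0.0025,0,0,1,-0.2688,0.0025,0,0,1,-0.3125,0.0025,0,0,1,-0.3563,0.0038,0,0,1,-0.4,0.0038,0,0,1,-0.4438,0.0038,0,0,1,-0.4813,0.0038,0,0,1,-0.5063,0.0038,0,0,1,-0.515,0.0038,0,0,1,-0.515,0.0038,0,0,1,-0.515,0.0038,0,0])

```text
time: 10.15
tool_pos: [0.4864, -0.2748, 0.2508]
ee_rot: [-0.001, 0.707, 0.708, -0.0]
wrist_force: [0.1, 0.8, 0.5]
gripper_width: 1.0
finger_force: 0.0
```

```bash
python3 chk.py
```

```text
[ 289   36   40   46 1394] 0.102 [ 0.4713 -0.1495  0.1007] [0.036 0.037 0.005]
[307 175  36  34 923] 0.0959 [ 0.4862 -0.2772  0.095 ] [0.037 0.035 0.004]
[-0.41  0.16  0.99  1.67 -0.13  1.39  0.59] [ 0.4867 -0.2744  0.251 ] [-7.000e-04  7.063e-01  7.079e-01  2.000e-04] 10.2 0.9948814877989782
```

Emit:
send_rows(moves=[1,-0.0025,0,0.0375,0,1,-0.0025,0,0.075,0,1,-0.0025,0,0.1125,0,1,-0.0025,0,0.15,0,1,-0.0025,0,0.1813,0,1,-0.0025,0,0.2025,0,1,-0.0025,0,0.215,0,1,-0.0025,0,0.2225,0,1,-0.0025,0,0.2225,0,0,-0.0025,0,0.2225,0,-0.5,-0.0025,0,0.2225,0,-1,-0.0025,0,0.2225,0,-1,-0.0025,0,0.2225,0,-1,-0.0025,0,0.2225,0,-1,-0.0025,0,0.2225,0,-1,-0.0025,0,0.2225,0,-1,-0.0025,0,0.2225,0,-1,-0.0025,0,0.2225,0,-1,-0.0025,0,0.2225,0])

```text
time: 12.1
tool_pos: [0.4866, -0.2779, 0.0735]
ee_rot: [-0.0, 0.707, 0.707, -0.0]
wrist_force: [0.6, -0.0, 1.0]
gripper_width: 0.428
finger_force: 40.0
```

Converted, -0.178 m / 0.8 = -0.2225, -0.175 m / 0.8 = -0.2188.

Emit:
send_rows(moves=[-1,0,0,-0.0125,0,-1,0,0,-0.0375,0,-1,0,0,-0.075,0,-1,0,0,-0.1125,0,-1,0,0,-0.15,0,-1,0,0,-0.1875,0,-1,0,0,-0.2188,0,-1,0,0,-0.2225,0,-1,0,0,-0.2225,0])

```text
time: 13.0
tool_pos: [0.4867, -0.2779, 0.2518]
ee_rot: [0.0, 0.707, 0.707, 0.0]
wrist_force: [0.1, 0.1, -2.2]
gripper_width: 0.426
finger_force: 40.0
```

Converted, 0.432 m / 0.8 = 0.54, 0.428 m / 0.8 = 0.535.

Emit:
send_rows(moves=[-1,0.0125,0.005,0,0,-1,0.0375,0.0138,0,0,-1,0.075,0.0263,0,0,-1,0.1125,0.04,0,0,-1,0.15,0.0525,0,0,-1,0.1875,0.0663,0,0,-1,0.225,0.0788,0,0,-1,0.2625,0.0925,0,0,-1,0.3,0.105,0,0,-1,0.3375,0.1188,0,0,-1,0.375,0.1313,0,0,-1,0.4125,0.145,0,0,-1,0.45,0.1575,0,0,-1,0.4875,0.1713,0,0,-1,0.5188,0.1825,0,0,-1,0.535,0.1875,0,0,-1,0.54,0.19,0,0,-1,0.54,0.19,0,0,-1,0.54,0.19,0,0,-1,0.54,0.19,0,0])

```text
time: 15.0
tool_pos: [0.6383, 0.1522, 0.2519]
ee_rot: [0.0, 0.708, 0.706, 0.0]
wrist_force: [0.6, -0.9, -2.1]
gripper_width: 0.428
finger_force: 40.0
```

```bash
python3 chk.py; python3 - <<'E'
from h import *
c=cap("scene"); cv2.imwrite("pics/s2.png",cv2.resize(c["color"][100:300,280:520],(720,600)))
E
```

```text
[299  45  32  36 838] 0.1119 [0.6301 0.2731 0.1109] [0.027 0.027 0.006]
[ 147  183   54   46 1878] 0.1136 [0.4837 0.1384 0.1123] [0.046 0.044 0.005]
[ 287  216   75   39 2036] 0.2741 [0.6376 0.1653 0.2728] [0.036 0.014 0.005]
[295 284  59  28 996] 0.2741 [0.6378 0.1389 0.2736] [0.029 0.009 0.004]
[-0.82  0.38  0.74  1.41 -0.26  1.44 -0.09] [0.6383 0.1525 0.252 ] [1.000e-04 7.077e-01 7.065e-01 2.000e-04] 15.05 0.4314025723829833
```

View pics/s2.png

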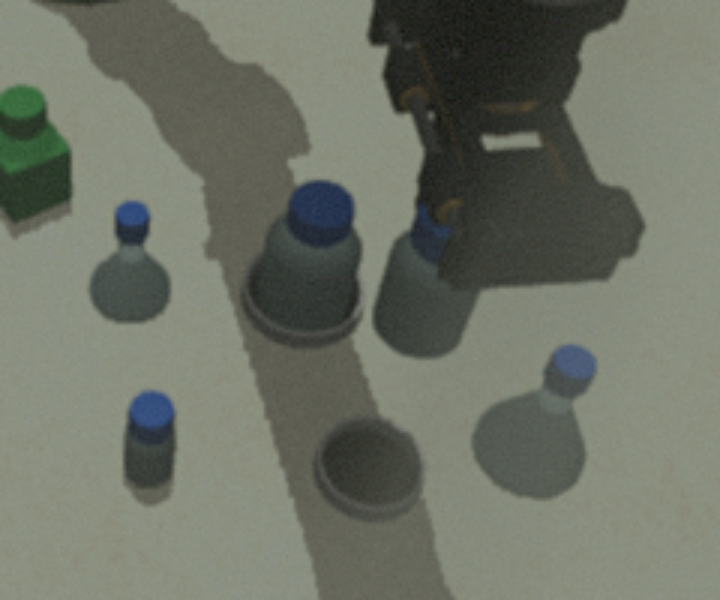

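The large bottle stands in its holder at crop (305,270). The medium bottle hangs upright at (425,290), above its own holder once height is allowed for. Lowering.

Converted, 0.174 m / 0.8 = 0.2175, 0.173 m / 0.8 = 0.2163.

Emit:
send_rows(moves=[-1,0.0013,0,0.0188,0,-1,0.0013,0,0.05,0,-1,0.0013,0,0.0875,0,-1,0.0013,0,0.125,0,-1,0.0013,0,0.1563,0,-1,0.0013,0,0.1788,0,-1,0.0013,0,0.1938,0,-1,0.0013,0,0.2038,0,-1,0.0013,0,0.21,0,-1,0.0013,0,0.2138,0,-1,0.0013,0,0.2163,0,-1,0.0013,0,0.2175,0,-1,0.0013,0,0.2175,0,-1,0.0013,0,0.2175,0])

```text
time: 16.5
tool_pos: [0.6386, 0.1553, 0.078]
ee_rot: [0.0, 0.707, 0.707, 0.0]
wrist_force: [0.5, -0.6, -1.7]
gripper_width: 0.425
finger_force: 40.0
```

Converted, -0.175 m / 0.8 = -0.2188, -0.15 m / 0.8 = -0.1875.

Emit:
send_rows(moves=[0,0,0,0,0,0.2,0,0,0,0,0.4,0,0,0,0,1,0,0,0,0,1,0,0,0,0,1,0,0,0,0,1,0,0,-0.0125,0,1,0,0,-0.0375,0,1,0,0,-0.075,0,1,0,0,-0.1125,0,1,0,0,-0.15,0,1,0,0,-0.1875,0,1,0,0,-0.2188,0,1,0,0,-0.2188,0])

```text
time: 17.9
tool_pos: [0.6405, 0.1551, 0.2579]
ee_rot: [0.002, 0.707, 0.707, 0.004]
wrist_force: [-0.0, -0.1, 0.4]
gripper_width: 1.004
finger_force: 0.0
```

```bash
python3 chk.py
```

```text
[296  50  32  35 799] 0.112 [0.6297 0.2727 0.1108] [0.027 0.027 0.005]
[304 171  35  35 948] 0.0999 [0.6382 0.156  0.0984] [0.036 0.036 0.005]
[ 147  185   49   46 1632] 0.1137 [0.4842 0.1375 0.1123] [0.046 0.045 0.005]
[295 293  23  19 361] 0.0762 [0.6191 0.0053 0.0746] [0.027 0.024 0.005]
[-0.83  0.38  0.74  1.41 -0.26  1.44 -0.09] [0.6396 0.1551 0.2554] [0.001  0.707  0.7072 0.0021] 17.95 0.9953625492356812
```

Converted, -0.153 m / 0.8 = -0.1913, -0.005 m / 0.8 = -0.0063.

Emit:
send_rows(moves=[1,-0.0188,-0.0025,0,0,1,-0.05,-0.0063,0,0,1,-0.0875,-0.0113,0,0,1,-0.125,-0.0163,0,0,1,-0.1625,-0.0213,0,0,1,-0.1838,-0.0238,0,0,1,-0.1913,-0.0238,0,0,1,-0.1913,-0.0238,0,0,1,-0.1913,-0.0238,0,0])

```text
time: 18.85
tool_pos: [0.6196, 0.0041, 0.2521]
ee_rot: [-0.0, 0.706, 0.708, 0.0]
wrist_force: [-0.7, 0.9, 0.3]
gripper_width: 1.003
finger_force: 0.0
```

```bash
python3 chk.py
```

```text
[ 324    5   43   48 1493] 0.1 [0.6384 0.1555 0.0988] [0.038 0.037 0.006]
[ 145   18   61   60 2689] 0.1137 [0.4835 0.1367 0.1125] [0.046 0.044 0.006]
[165 175  25  24 432] 0.0917 [0.4622 0.0048 0.0903] [0.023 0.024 0.005]
[312 174  26  27 511] 0.0759 [0.6196 0.0015 0.0747] [0.028 0.028 0.004]
[-0.69  0.3   0.8   1.51 -0.22  1.42  0.13] [0.6196 0.0044 0.2521] [-4.000e-04  7.059e-01  7.084e-01  0.000e+00] 18.9 1.000185950288043
```

Converted, 0.199 m / 0.8 = 0.2488, -0.001 m / 0.8 = -0.0013.

Emit:
send_rows(moves=[1,-0.0013,0,0.0375,0,1,-0.0013,0,0.075,0,1,-0.0013,0,0.1125,0,1,-0.0013,0,0.15,0,1,-0.0013,0,0.1875,0,1,-0.0013,0,0.2188,0,1,-0.0013,0,0.2375,0,1,-0.0013,0,0.2463,0,1,-0.0013,0,0.2488,0,1,-0.0013,0,0.2488,0,0,-0.0013,0,0.2488,0,-0.5,-0.0013,0,0.2488,0,-1,-0.0013,0,0.2488,0,-1,-0.0013,0,0.2488,0,-1,-0.0013,0,0.2488,0,-1,-0.0013,0,0.2488,0,-1,-0.0013,0,0.2488,0,-1,-0.0013,0,0.2488,0,-1,-0.0013,0,0.2488,0,-1,-0.0013,0,0.2488,0])

```text
time: 20.9
tool_pos: [0.6195, 0.0012, 0.0536]
ee_rot: [0.0, 0.707, 0.707, 0.0]
wrist_force: [0.1, -0.1, 0.9]
gripper_width: 0.332
finger_force: 40.0
```

Converted, -0.146 m / 0.8 = -0.1825, -0.145 m / 0.8 = -0.1813.

Emit:
send_rows(moves=[-1,0,0,-0.0125,0,-1,0,0,-0.0375,0,-1,0,0,-0.075,0,-1,0,0,-0.1125,0,-1,0,0,-0.125,0,-1,-0.025,0,-0.125,0,-1,-0.0625,0.0013,-0.125,0,-1,-0.1,0.0013,-0.125,0,-1,-0.1375,0.0013,-0.125,0,-1,-0.1688,0.0013,-0.125,0,-1,-0.1813,0.0013,-0.125,0,-1,-0.1825,0.0013,-0.125,0,-1,-0.1825,0.0013,-0.125,0,-1,-0.1825,0.0013,-0.125,0])

```text
time: 22.3
tool_pos: [0.6209, -0.1424, 0.1533]
ee_rot: [-0.001, 0.706, 0.708, 0.0]
wrist_force: [-0.3, -0.4, -0.5]
gripper_width: 0.336
finger_force: 40.0
```

```bash
python3 chk.py
```

```text
[  58    0   58   26 1094] 0.0912 [ 0.4626 -0.0039  0.0902] [0.023 0.01  0.006]
[  93  197   67   55 2762] 0.1015 [ 0.4718 -0.1489  0.1001] [0.039 0.037 0.005]
[ 297  224   57   31 1041] 0.1757 [ 0.6209 -0.1314  0.1741] [0.028 0.01  0.005]
[304 284  40   9 263] 0.1755 [ 0.6202 -0.1542  0.1746] [0.019 0.006 0.003]
[-0.44  0.42  0.81  1.6  -0.32  1.26  0.43] [ 0.621  -0.1425  0.1533] [-5.000e-04  7.059e-01  7.083e-01  4.000e-04] 22.35 0.3371584468215066
```

Converted, 0.096 m / 0.8 = 0.12, 0.001 m / 0.8 = 0.0013.

Emit:
send_rows(moves=[-1,0.0013,0,0.0188,0,-1,0.0013,0,0.0438,0,-1,0.0013,0,0.0688,0,-1,0.0013,0,0.0875,0,-1,0.0013,0,0.1,0,-1,0.0013,0,0.1088,0,-1,0.0013,0,0.1138,0,-1,0.0013,0,0.1175,0,-1,0.0013,0,0.1188,0,-1,0.0013,0,0.12,0,-1,0.0013,0,0.12,0,-1,0.0013,0,0.12,0])

```text
time: 23.55
tool_pos: [0.6208, -0.1438, 0.0579]
ee_rot: [0.0, 0.707, 0.707, 0.0]
wrist_force: [0.4, 0.1, -1.2]
gripper_width: 0.338
finger_force: 40.0
```

Converted, -0.195 m / 0.8 = -0.2438, -0.18 m / 0.8 = -0.225.

Emit:
send_rows(moves=[-0.2,0,0,0,0,0,0,0,0,0,0.3,0,0,0,0,1,0,0,0,0,1,0,0,0,0,1,0,0,0,0,1,0,0,-0.0125,0,1,0,0,-0.0375,0,1,0,0,-0.075,0,1,0,0,-0.1125,0,1,0,0,-0.15,0,1,0,0,-0.1875,0,1,0,0,-0.225,0,1,0,0,-0.2438,0,1,0,0,-0.2438,0])

```text
time: 25.05
tool_pos: [0.6217, -0.1445, 0.2552]
ee_rot: [0.002, 0.707, 0.707, 0.001]
wrist_force: [0.5, -0.1, 0.2]
gripper_width: 0.999
finger_force: 0.0
```

```bash
python3 chk.py
```

```text
[142  20  36  34 846] 0.0915 [0.4623 0.0035 0.0901] [0.026 0.024 0.005]
[310 172  27  25 523] 0.0799 [ 0.621  -0.1431  0.0788] [0.029 0.027 0.005]
[ 162  175   38   37 1030] 0.1016 [ 0.4723 -0.1481  0.1005] [0.037 0.037 0.006]
[-0.46  0.36  0.84  1.47 -0.27  1.43  0.39] [ 0.6208 -0.144   0.2531] [5.000e-04 7.069e-01 7.073e-01 5.000e-04] 25.1 1.0005195815817731
```

Converted, -0.149 m / 0.8 = -0.1863, -0.145 m / 0.8 = -0.1813.

Emit:
send_rows(moves=[1,0,-0.0188,0,0,1,-0.0013,-0.05,0,0,1,-0.0025,-0.0875,0,0,1,-0.0038,-0.125,0,0,1,-0.005,-0.1625,0,0,1,-0.005,-0.1813,0,0,1,-0.005,-0.1863,0,0,1,-0.005,-0.1863,0,0,1,-0.005,-0.1863,0.0375,0,1,-0.005,-0.1863,0.075,0,1,-0.005,-0.1863,0.1125,0,1,-0.005,-0.1863,0.125,0,1,-0.005,-0.1863,0.125,0])

```text
time: 26.4
tool_pos: [0.4709, -0.1478, 0.1511]
ee_rot: [-0.001, 0.707, 0.707, -0.002]
wrist_force: [1.1, 1.1, 0.7]
gripper_width: 1.0
finger_force: 0.0
```

```bash
python3 chk.py
```

```text
[294   0  34  13 220] 0.0914 [ 0.4615 -0.0068  0.0906] [0.018 0.005 0.006]
[ 499  188   38   37 1050] 0.0801 [ 0.6207 -0.1431  0.0789] [0.029 0.029 0.005]
[ 299  196   54   51 2019] 0.1018 [ 0.4713 -0.1489  0.1006] [0.037 0.036 0.005]
[-0.62  0.03  0.89  1.95 -0.02  1.18  0.28] [ 0.4719 -0.1481  0.1525] [ 1.000e-04  7.069e-01  7.073e-01 -9.000e-04] 26.45 0.9974464664569213
```

Emit:
send_rows(moves=[1,-0.0013,0,0.0313,0,1,-0.0013,0,0.0563,0,1,-0.0013,0,0.075,0,1,-0.0013,0,0.0875,0,1,-0.0013,0,0.0913,0,1,-0.0013,0,0.0913,0,0,-0.0013,0,0.0913,0,-0.5,-0.0013,0,0.0913,0,-1,-0.0013,0,0.0913,0,-1,-0.0013,0,0.0913,0,-1,-0.0013,0,0.0913,0,-1,-0.0013,0,0.0913,0,-1,-0.0013,0,0.0913,0,-1,-0.0013,0,0.0913,0,-1,-0.0013,0,0.0913,0])

```text
time: 27.95
tool_pos: [0.4716, -0.1488, 0.0795]
ee_rot: [0.0, 0.707, 0.707, 0.0]
wrist_force: [0.0, -0.0, -0.1]
gripper_width: 0.43
finger_force: 40.0
```

Converted, -0.16 m / 0.8 = -0.2, 0.157 m / 0.8 = 0.1963, -42.7 degrees / 120 = -0.3558.

Emit:
send_rows(moves=[-1,0,0,-0.0125,0,-1,0,0,-0.0375,0,-1,0,0,-0.075,0,-1,0,0,-0.1125,0,-1,0,0,-0.15,0,-1,0,0,-0.1875,0,-1,0,0,-0.2,0,-1,-0.0125,0.015,-0.2,-0.05,-1,-0.0375,0.0438,-0.2,-0.1,-1,-0.0625,0.0725,-0.2,-0.15,-1,-0.0875,0.1013,-0.2,-0.2,-1,-0.1125,0.13,-0.2,-0.25,-1,-0.1375,0.1588,-0.2,-0.3,-1,-0.1563,0.1813,-0.2,-0.3333,-1,-0.165,0.1925,-0.2,-0.3558,-1,-0.1688,0.1963,-0.2,-0.3558,-1,-0.1688,0.1963,-0.2,-0.3558,-1,-0.1688,0.1963,-0.2,-0.3558])

```text
time: 29.75
tool_pos: [0.6281, -0.2832, 0.2392]
ee_rot: [-0.001, 0.401, 0.916, 0.0]
wrist_force: [0.5, 0.4, -2.2]
gripper_width: 0.428
finger_force: 40.0
```

```bash
python3 chk.py; python3 - <<'E'
from h import *
c=cap("scene"); cv2.imwrite("pics/s3.png",cv2.resize(c["color"][130:330,120:360],(720,600)))
W=world(c)
s=arm.state()["tool_pos"]; z0=s[2]-.079
d=np.hypot(W[...,0]-s[0],W[...,1]-s[1])
P=W[(d<.05)&(W[...,2]>z0+.005)&(W[...,2]<z0+.062)&(c["z_map"]>0)][:,:2].astype(np.float32)*1000
r=cv2.minAreaRect(P);print(len(P),r,s)
q=P-np.array(r[0])
e=[np.mean(np.maximum(abs(q@[[np.cos(a),-np.sin(a)],[np.sin(a),np.cos(a)]]).max(1)-29,0)**2) for a in np.radians(range(90))]
print(np.argmin(e),min(e))
E
```

```text
[402  65  29  32 725] 0.08 [ 0.6202 -0.1439  0.0791] [0.029 0.028 0.005]
[ 289  222   73   33 1535] 0.2615 [ 0.6231 -0.277   0.2598] [0.027 0.026 0.005]
[294 284  62  16 716] 0.2614 [ 0.635  -0.2907  0.2607] [0.023 0.021 0.003]
[-0.19  0.5   0.85  1.34 -0.37  1.46  1.38] [ 0.6282 -0.2831  0.2395] [-3.000e-04  4.010e-01  9.161e-01  3.000e-04] 29.8 0.42622066273553255
1079 ((631.8090209960938, -282.0378723144531), (55.711185455322266, 58.56854248046875), 12.241442680358887) [ 0.62830713 -0.28300348  0.23967561]
12 0.00016889107042124566
```

View pics/s3.png

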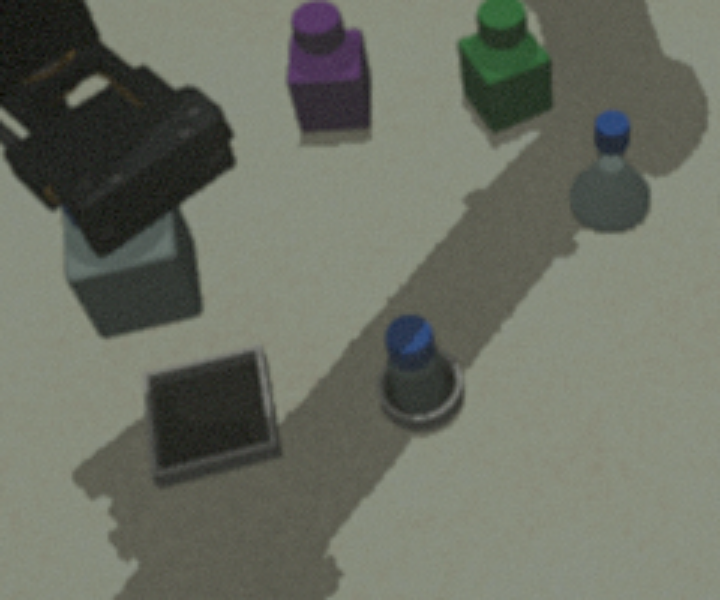

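The held square bottle at crop (130,270) is turned 12° against the holder's 11.5°. The small bottle stands in its ring at (415,370). Lowering the square bottle.

Converted, 0.156 m / 0.8 = 0.195, 0.155 m / 0.8 = 0.1938.

Emit:
send_rows(moves=[-1,0,0,0.0188,0,-1,0,0,0.05,0,-1,0,0,0.0875,0,-1,0,0,0.125,0,-1,0,0,0.15,0,-1,0,0,0.1688,0,-1,0,0,0.1788,0,-1,0,0,0.1863,0,-1,0,0,0.1913,0,-1,0,0,0.1938,0,-1,0,0,0.195,0,-1,0,0,0.195,0,-1,0,0,0.195,0])

```text
time: 31.15
tool_pos: [0.6289, -0.2839, 0.084]
ee_rot: [0.0, 0.401, 0.916, 0.0]
wrist_force: [0.7, -0.5, -2.1]
gripper_width: 0.43
finger_force: 40.0
```

Converted, -0.19 m / 0.8 = -0.2375, -0.18 m / 0.8 = -0.225.

Emit:
send_rows(moves=[0,0,0,0,0,0.2,0,0,0,0,0.4,0,0,0,0,1,0,0,0,0,1,0,0,0,0,1,0,0,0,0,1,0,0,-0.0125,0,1,0,0,-0.0375,0,1,0,0,-0.075,0,1,0,0,-0.1125,0,1,0,0,-0.15,0,1,0,0,-0.1875,0,1,0,0,-0.225,0,1,0,0,-0.2375,0,1,0,0,-0.2375,0,1,0,0,-0.2375,0])

```text
time: 32.75
tool_pos: [0.6283, -0.2835, 0.2725]
ee_rot: [-0.001, 0.401, 0.916, 0.0]
wrist_force: [0.4, 0.4, 0.6]
gripper_width: 0.998
finger_force: 0.0
```

```bash
python3 chk.py; python3 - <<'E'
from h import *
c=cap("scene"); cv2.imwrite("pics/s4.png",cv2.resize(c["color"][100:320,150:500],(800,503)))
E
```

```text
[394  70  27  29 590] 0.08 [ 0.6204 -0.1441  0.0792] [0.028 0.028 0.005]
[308 170  35  35 931] 0.106 [ 0.629  -0.2835  0.1049] [0.037 0.037 0.005]
[-0.19  0.49  0.86  1.29 -0.37  1.52  1.37] [ 0.6281 -0.2833  0.2718] [-1.200e-03  4.009e-01  9.161e-01  1.000e-04] 32.8 1.0014015686840418
```

View pics/s4.png

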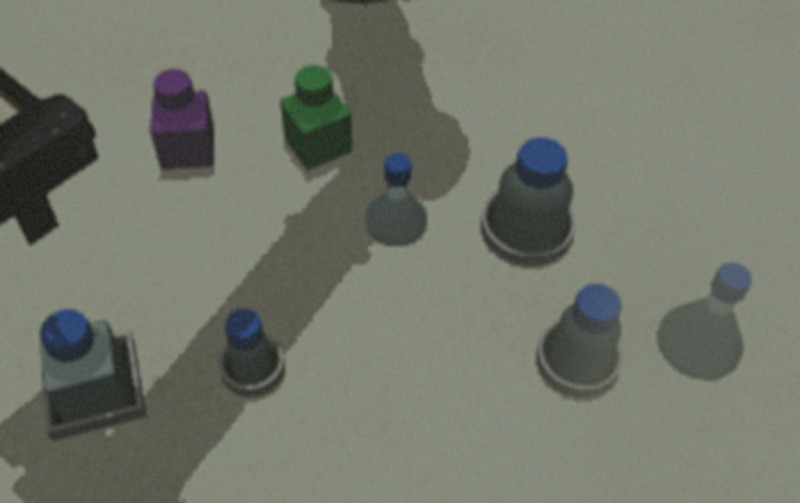

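All four bottles stand in their own holders: square (90,370), small (250,350), medium (585,340) and large (530,200). The flasks at (397,205) and (705,325) haven't moved, and the arm is clear.

```bash
python3 -c "
from station import arm
print(arm.close_job())"
```

```text
the job is handed in; nothing more can be done
None
```

I stood all four bottles upright in their own holders, left both flasks where they were, and handed the job in at about 33 s; the hand-in returned no verdict.

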